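Draw the orange filter cassette from under the flap and show it to the light

ROBOT

A 6-joint arm with a two-finger parallel gripper is mounted at the origin on a cart in front of the work surface, level with it; the furniture and walls round the work are solid. World frame = base frame: x ahead of the robot, y to its left, z up, the work surface at z = 0. Lengths are in m, angles in degrees, forces in N, time in s.
With the tool pointing down it reaches from about 0.375 to 0.9 m from the base axis. Payload 3.1 kg.
Tool frame: the origin (TCP) lies on the centre line of the jaws, within the pads' length; the fingertips stand 22 mm ahead of it and the grasp point (between the pads) lies 3 mm ahead of it; z points along the fingers, y is the line along which they close (so a half turn about z gives the same grasp; the last joint's range is limited). The gripper opens to 87 mm and grips with 3 to 60 N. Pads are 19 mm wide; open, the fingers measure 117 mm over their backs; the gripper's body (75 mm by 190 mm) begins 51 mm behind the grasp point.
Start: joints at [63.34, 30.224, 82.088, -0, 67.689, -10.227], TCP at [0.177, 0.599, 0.213] pointing down, gripper open.
Joint ranges: [-176.69, 176.69], [-43.24, 126.21], [12.49, 139.97], [-82, 262], [0, 151.66], [-163.58, 163.58]. Speed limits (degrees/s): [159.86, 159.86, 180, 180, 180, 180].

INTERFACE

Orientations are given as a 3x3 rotation matrix whose columns are the frame's x, y, z axes.
In Python, from rig import * gives the robot as it stands.
- The arm moves only by the shell command python3 -m jog 'ROWS'. ROWS is text: rows parted by semicolons, each of 7 numbers parted by spaces: the shift along the tool's x, y, z in mm, then the turn, a rotation vector about the tool's x, y, z in rad, then the finger opening in mm, from 0 to 87. In form: tx ty tz ax ay az fingers; .... A call has 1 to 12 rows; each row shifts and turns the commanded pose from where the row before left it, along the tool's axes as they then stand; what a row does not reach is not made up. A row lasts 1/8 s, in which the tool goes at most 62.5 mm and 10.7 degrees, less where a joint would pass 70% of its speed; a pose out of reach is approached as far as the arm can. A call with a gripper value outside its range is refused whole. The fingers move at their own pace and stop on an object; the grip force is fixed at half the most. Time passes only in rows, so rows that do not move let the fingers close. It gives the time, the measured TCP pose, the force, the opening and the grip force at its end, in the units of the state.
- read_state(): the state, without advancing time (a new reading comes with each control period).
- capture(name): name is "scene" or "top" or "wrist"; returns a dict with "color" (420x560x3 uint8, red, green, blue), "camera_matrix" (3x3 intrinsics, pixels), "R" (3x3) and "t" (3): a world point X has camera coordinates R X + t. Camera axes: x right, y down, z forward; pixel columns grow to the right and rows downward; lengths in m; the calibration is good to about 2 mm. A picture is of the moment at which its call begins. There is no depth.
- hand_in(): hands the job in; it is judged then, once.
Trained networks look in the newest picture that a camera, given by its name, has taken for a name from the list of things; names that differ only in an ending like _2 or _b are one class to them, and where a whole thing is asked for, a point or a joint stands for the part that bears it (a point fixed in the world has none). Each returns a list of dicts, best first, with "conf" (0 to 1); they miss things now and then, are a little off and sometimes report something else, mostly with a low value. They report only what shows in the picture. A call takes as long as a camera call. They do not tell look-alikes from the thing itself.
- find_in(camera, target): "at" ([x, y, z] in m, in world coordinates, good to about 4 mm: the middle of the surface that is visible of it).
- trace(camera, target): "pixels" (420x560 bool, what is visible of it).
- place_of(camera, target): "at" ([x, y, z] in m, in world coordinates, good to about 4 mm: a listed point, or the origin of a listed thing).
The state is a dict: "time_s": time; "joint_positions": joint angles; "qvel": joint speeds; "tau": joint torques, N m; "position": TCP position; "tcp_rot": TCP orientation; "force": force on the tool from outside, world axes, zero at the start; "moment": the same for the moment, N m; "opening": opening from 0.0 (shut) to 1.0 (fully open); "grasp_force": force on a finger pad.
Only numpy, scipy, OpenCV 4.12 (cv2) and the standard library are available. Lean on these libraries where they do the work, as an engineer would, in place of code of your own. Each camera call takes 0.05 s, during which the arm holds its last target. There are 200 camera calls.

TASK

Lift the white cover flap of the filter housing right up by its wire handle, so that it stands open by itself, then draw the orange-framed filter cassette straight up out of its slot by its tab. Hold it still and upright in front of the lit face of the light panel, square to it, centred on it in width and height and about 7 cm away, not touching, so that its filter can be checked against the light. Finish while still holding it there; leave the flap open, the blue cassette in its slot and the other things on the bench where they are.

Things in the scene. Friction and masses are not known exactly. Their poses are not given: they have to be found in the camera images.
- housing: grey fixed case, 104 (x) x 202 (y) x 112 mm high, 6 mm walls, open top closed by the flap. Origin: centre of underside, on the bench; x to its rear (hinge side), y to its left, z up; grille front faces -x. On its floor (z = 10 mm) two cassettes stand in slots at x = 0, y = +35 and -35 mm (either colour in either); guide ribs 55 mm high leave 2 to 4 mm of play
- flap (a joint): white cover flap: 0 = shut, grows as its front edge rises, 1.57 = upright, 1.9 = end stop (leaning back); starts at 0 to 0.2. Friction hinge: it stays at any angle and takes about 2 N at the handle to move. A 5 mm plate, 116 mm deep, 206 mm wide, hinged at the rear rim of the housing
- flap_hinge (a point): middle of the flap's hinge axis, fixed in the housing 58 mm behind its centre (x) and 118 mm above the bench; the axis runs along the housing's y
- flap_handle (a point): middle of the flap's wire handle: a straight round rod, 10 mm thick, 80 mm clear, parallel to the hinge and 160 mm from it, in front of the housing when shut (118 mm above the bench). A gap of 39 mm to the flap's edge, open above and below, lets a finger through. The round rod can turn between fingers that stay pointing down along its arc
- orange_cassette: the wanted cassette, loose, 80 to 170 g: upright plate, orange frame, brown pleats, 84 (x) x 14 (y) x 70 mm high; on the middle of its top edge an orange tab 30 (x) x 10 (y) mm, 28 mm high (98 mm over all). Origin: centre of underside; z up, y normal to its flat faces. It starts in a slot, axes as the housing's, the tab's top 4 mm below the rim
- orange_cassette_center (a point): centre of the orange cassette's filter plate, 35 mm above its underside
- orange_cassette_tab (a point): middle of the orange cassette's grip tab, 85 mm above its underside
- blue_cassette: the other cassette, same shape and size, blue frame and tab with white pleats, in the other slot; to be left there
- light_panel: fixed light panel: black framed upright panel 150 (y) x 14 (x) mm, 47 to 183 mm above the bench, on a dark foot 130 mm wide that reaches 30 mm in front of it, 10 mm high. Origin: on the bench below the panel; x is the panel's normal, the glowing white face looks to -x. Housing and panel may stand on either side
- panel_face (a point): centre of the lit face (134 x 120 mm), 115 mm above the bench; its axes are those of the light panel: x points into the panel, -x out in front of it
- timer: white timer lying on the bench, 74 x 71 x 18 mm, bystander; origin at its underside
- tape_roll: roll of tape lying on the bench, 96 mm across, 25 mm high, bystander; origin at its underside
- mug: blue and white mug, 92 mm high, bystander; origin at its underside
- dropper: small brown dropper bottle, 34 mm across, 102 mm high, bystander; origin at its underside
- vial: brown vial with blue cap, 24 mm across, 58 mm high, bystander; origin at its underside
There are look-alikes about, which are no part of the job. Leave any red look-alike of the light_panel alone.

How it is judged:
By the outcome, as a careful person would: the job done as asked, in the order asked, and still so for the second after the job is handed in, while the arm keeps its last pose, push and grip.
It also fails if it takes over 51 s, if anything falls off the work surface, if the arm or the gripper's body presses on something with over 40 N, if the wrist force passes 120 N, or if a joint passes its speed limit or range.

## Working session

There is one attempt and no reset: what is moved stays moved. The work goes in short steps, Python scripts to look and compute and a shell command to move; the robot and the scene stay as the last step left them, time stands still between calls to the robot, and variables do not carry over. Pictures are saved under pics/ and viewed, at most 10 in all, crops included, and the job is handed in when it is done.

```bash
mkdir -p pics; cat > h.py <<'E'
from rig import *
import numpy as np, cv2
def snap(n,f):
    c=capture(n); cv2.imwrite('pics/'+f,c['color'][:,:,::-1]); return c
def proj(c,X):
    p=np.array(c['camera_matrix'])@(np.array(c['R'])@np.array(X)+np.array(c['t'])); return p[:2]/p[2]
E
python3 - <<'E'
from h import *
np.set_printoptions(precision=3,suppress=True)
for n in ("scene","top"):
    c=snap(n,n+'1.png')
    for t in ["housing","flap_hinge","flap_handle","orange_cassette","orange_cassette_tab","blue_cassette","light_panel","panel_face","timer","tape_roll","mug","dropper","vial"]:
        for d in place_of(n,t)[:3]:
            print(n,t,round(d['conf'],2),np.array(d['at']),proj(c,d['at']).astype(int))
s=read_state(); print(s['time_s'],s['position'],s['tcp_rot'],s['opening'])
a=cv2.imread('pics/scene1.png');b=cv2.imread('pics/top1.png')
E
```

```text
scene housing 0.9 [ 0.58  -0.157 -0.007] [319 266]
scene flap_hinge 0.79 [ 0.633 -0.151  0.122] [333 231]
scene flap_handle 0.57 [ 0.473 -0.175  0.127] [298 264]
scene blue_cassette 0.4 [ 0.578 -0.158 -0.002] [318 266]
scene light_panel 0.91 [ 0.544  0.18  -0.001] [247 208]
scene light_panel 0.73 [ 0.534  0.36  -0.001] [216 181]
scene light_panel 0.48 [ 0.636 -0.151  0.121] [333 231]
scene panel_face 0.88 [0.524 0.364 0.116] [209 158]
scene panel_face 0.65 [0.535 0.174 0.114] [243 188]
scene timer 0.59 [ 0.381 -0.015 -0.001] [241 269]
scene tape_roll 0.8 [ 0.789 -0.119  0.   ] [357 225]
scene mug 0.65 [0.748 0.049 0.002] [314 202]
scene vial 0.69 [ 0.47  -0.414  0.001] [352 346]
top housing 0.73 [ 0.575 -0.161 -0.003] [353 218]
top flap_hinge 0.69 [ 0.636 -0.149  0.121] [355 191]
top flap_handle 0.93 [ 0.475 -0.174  0.128] [365 250]
top flap_handle 0.62 [0.546 0.171 0.002] [243 226]
top light_panel 0.88 [0.547 0.173 0.004] [242 225]
top light_panel 0.59 [0.532 0.367 0.005] [179 229]
top panel_face 0.93 [0.521 0.362 0.118] [169 229]
top panel_face 0.7 [0.537 0.177 0.117] [236 225]
top timer 0.93 [ 0.377 -0.013  0.005] [303 284]
top tape_roll 0.85 [ 0.791 -0.118  0.001] [339 149]
top mug 0.58 [ 0.747  0.052 -0.004] [284 163]
top dropper 0.5 [0.594 0.484 0.005] [142 208]
top dropper 0.37 [0.746 0.05  0.   ] [284 163]
top vial 0.52 [ 0.47  -0.417 -0.001] [439 255]
1.4 [0.177 0.599 0.213] [[-0.959  0.283  0.   ]
 [ 0.283  0.959  0.   ]
 [-0.     0.    -1.   ]] 1.0004008757565457
```

View pics/scene1.png

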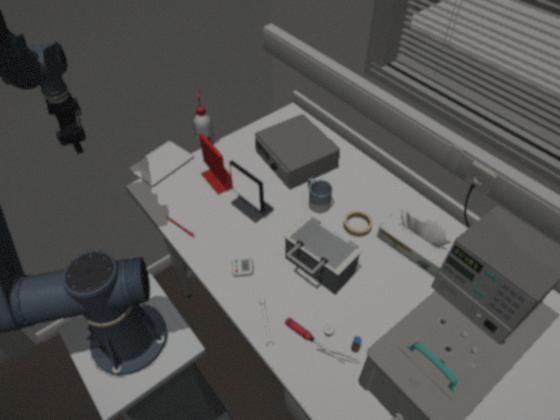

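View pics/top1.png

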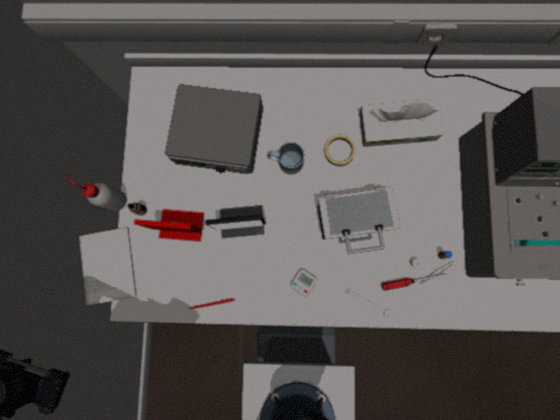

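The pictures show two panels: a black-framed one at scene (247,188), top (237,220), and a red one at scene (215,162), top (170,225). The black-framed one with the white face fits the description, since the red one is the look-alike to leave alone. I'll confirm with an enlarged crop, which also gives its orientation and the housing's.

```bash
python3 - <<'E'
from h import *
np.set_printoptions(precision=3,suppress=True)
a=cv2.imread('pics/scene1.png');b=cv2.imread('pics/top1.png')
r=lambda im,x,y,w,h:cv2.convertScaleAbs(cv2.resize(im[y:y+h,x:x+w],(400,300),interpolation=cv2.INTER_CUBIC),alpha=1.8)
cv2.imwrite('pics/crop1.png',np.vstack([np.hstack([r(a,195,140,100,75),r(b,190,180,100,75)]),np.hstack([r(a,270,205,100,75),r(b,300,175,120,90)])]))
for n in("scene","top"):
    c=capture(n); C=-np.array(c['R']).T@np.array(c['t']); print(n,'cam at',C)
    for t in ["flap_hinge","housing","panel_face","light_panel","flap_handle"]:
        m=[d for d in trace(n,t)][:2]
        for d in m:
            p=np.argwhere(d['pixels'])[:,::-1].astype(np.float32); bx=cv2.minAreaRect(p)
            print(t,round(d['conf'],2),len(p),bx)
    # model overlays: residual of housing yaw is judged by eye
E
```

```text
scene cam at [-0.003 -0.696  1.181]
flap_hinge 0.58 3607 ((321.2285461425781, 252.0504913330078), (78.36830139160156, 52.357826232910156), 37.07307434082031)
housing 0.7 3545 ((320.1506042480469, 252.3625946044922), (79.12134552001953, 50.97113037109375), 35.09581756591797)
panel_face 0.81 1040 ((210.85177612304688, 162.77293395996094), (63.30179977416992, 25.805789947509766), 67.16634368896484)
panel_face 0.69 1449 ((245.44325256347656, 192.64056396484375), (62.19915771484375, 36.834251403808594), 36.02737045288086)
light_panel 0.7 1124 ((210.44618225097656, 163.26063537597656), (63.65665817260742, 27.091337203979492), 64.79888153076172)
light_panel 0.63 1499 ((245.46719360351562, 192.13934326171875), (63.890403747558594, 36.23443603515625), 39.80557632446289)
flap_handle 0.9 2267 ((317.30780029296875, 249.45733642578125), (71.1188735961914, 47.09959411621094), 35.134193420410156)
top cam at [0.428 0.019 1.2  ]
flap_hinge 0.85 3590 ((358.49835205078125, 220.91690063476562), (62.36119079589844, 79.26570129394531), 81.7028579711914)
housing 0.77 3518 ((358.5212097167969, 221.163909912
[... 154 characters left out ...]
226074219), 84.80557250976562)
panel_face 0.69 1471 ((168.08279418945312, 224.0069122314453), (68.42948150634766, 29.564191818237305), 4.763641834259033)
panel_face 0.6 1426 ((234.91378784179688, 221.4655303955078), (30.145509719848633, 60.04188537597656), 85.2363510131836)
light_panel 0.82 1391 ((234.90821838378906, 221.6129150390625), (29.806453704833984, 58.00082015991211), 84.0938491821289)
light_panel 0.76 1456 ((168.0413818359375, 224.00347900390625), (68.51251983642578, 29.730281829833984), 4.763641834259033)
flap_handle 0.96 3408 ((359.94482421875, 221.73562622070312), (60.28167724609375, 76.25092315673828), 81.38435363769531)
flap_handle 0.52 342 ((339.5, 150.0), (30.0, 29.0), 90.0)
```

View pics/crop1.png

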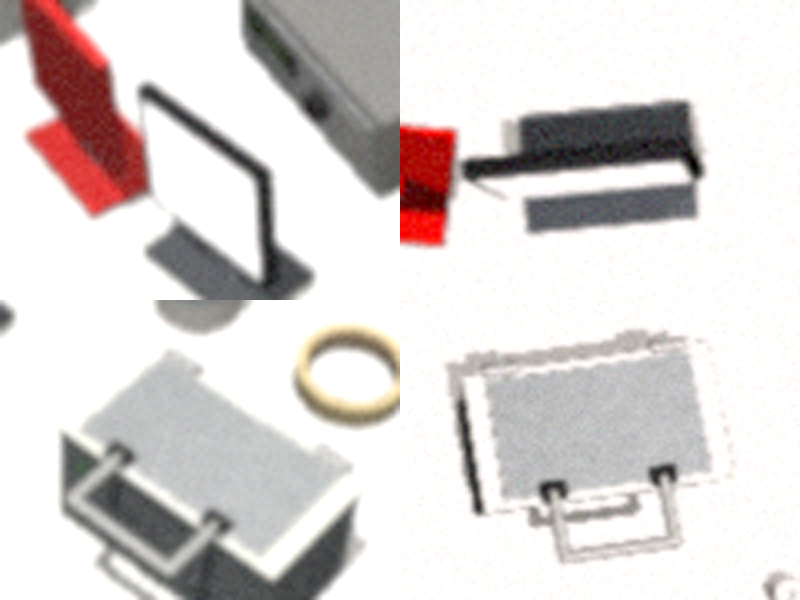

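The crop confirms it: the black-framed panel with the white lit face (crop top-left, around (205,190)) faces the robot with yaw about +5°. The red one is a decoy. The housing has yaw about 8.6°, and its handle is in front at top (365,250). I'll start by lifting and turning so the tool's y lies along the housing's x.

```bash
python3 -m jog '0 0 -10 0 0 0.141 34;0 0 -10 0 0 0.141 34;0 0 -10 0 0 0.141 34;0 0 -10 0 0 0.141 34;0 0 -10 0 0 0.141 34;0 0 -10 0 0 0.141 34;0 0 -10 0 0 0.141 34;0 0 -10 0 0 0.142 34'
cat >> h.py <<'E'
def delta(P,yaw=None):
    """grasp point target P, tool-y yaw in deg -> tool-frame shift mm, turn rad about tool z"""
    s=read_state(); R=np.array(s['tcp_rot']); p=np.array(s['position'])+.003*R[:,2]
    y=np.degrees(np.arctan2(R[1,1],R[0,1]))
    print('t',round(s['time_s'],2),'grasp',p.round(4),'yaw_y',y.round(2),'z',R[:,2].round(3),'F',np.round(s['force'],1),'op',round(s['opening'],3),'grip',s['grasp_force'])
    print(' tool shift mm',(R.T@(np.array(P)-p)*1000).round(1), 'turn',None if yaw is None else round(-np.radians(yaw-y),3))
E
python3 - <<'E'
from h import *
delta([.40,.2,.29],8.6); delta([.474,-.1745,.2],8.6)
E
```

```text
time_s: 3.0
position: [0.1767, 0.5994, 0.2934]
tcp_rot: [[-0.15, 0.989, -0.0], [0.989, 0.15, -0.0], [-0.0, -0.0, -1.0]]
force: [0.1, 0.3, 0.6]
opening: 0.395
grasp_force: 0.0
t 3.0 grasp [0.1767 0.5994 0.2904] yaw_y 8.61 z [-0. -0. -1.] F [0.1 0.3 0.6] op 0.395 grip 0.0
 tool shift mm [-4.283e+02  1.610e+02  4.000e-01] turn 0.0
t 3.0 grasp [0.1767 0.5994 0.2904] yaw_y 8.61 z [-0. -0. -1.] F [0.1 0.3 0.6] op 0.395 grip 0.0
 tool shift mm [-809.7  178.    90.4] turn 0.0
```

```bash
python3 -m jog '-47.6 17.9 0 0 0 0 34;-47.6 17.9 0 0 0 0 34;-47.6 17.9 0 0 0 0 34;-47.6 17.9 0 0 0 0 34;-47.6 17.9 0 0 0 0 34;-47.6 17.9 0 0 0 0 34;-47.6 17.9 0 0 0 0 34;-47.6 17.9 0 0 0 0 34;-47.6 17.9 0 0 0 0 34' >/dev/null
python3 -m jog '-47 2 0 0 0 0 34;-47 2 0 0 0 0 34;-47 2 0 0 0 0 34;-48 2 0 0 0 0 34;-48 2 10 0 0 0 34;-48 2 20 0 0 0 34;-48 2 30 0 0 0 34;-48 2 30 0 0 0 34;0 0 0 0 0 0 34;0 0 0 0 0 0 34'>/dev/null
python3 - <<'E'
from h import *
c=snap('wrist','w1.png'); np.set_printoptions(precision=4,suppress=True)
delta([.474,-.1745,.2],8.6)
for n in('wrist','top','scene'):
    if n!='wrist': c=capture(n)
    for t in('flap_handle','flap_hinge','housing'):
        for d in place_of(n,t)[:2]: print(n,t,d['conf'],np.array(d['at']),proj(c,d['at']).astype(int))
E
```

```text
t 5.42 grasp [ 0.4766 -0.1721  0.2006] yaw_y 8.91 z [ 0.  0. -1.] F [-0.6  0.2 -0.1] op 0.394 grip 0.0
 tool shift mm [-2.  -2.9  0.6] turn 0.005
wrist flap_handle 0.74 [ 0.4777 -0.1727  0.1213] [283 211]
wrist flap_hinge 0.83 [ 0.635  -0.1479  0.1167] [489 209]
wrist housing 0.68 [ 0.579  -0.1545 -0.002 ] [376 180]
top flap_handle 0.29 [0.5408 0.1736 0.1187] [237 224]
top flap_hinge 0.64 [ 0.6355 -0.1477  0.1208] [354 191]
top housing 0.86 [ 0.5695 -0.1587  0.0005] [352 220]
scene flap_handle 0.79 [ 0.4721 -0.1741  0.1285] [297 263]
scene flap_handle 0.57 [ 0.7885 -0.1187  0.0009] [357 225]
scene flap_hinge 0.48 [ 0.4753 -0.1723  0.1262] [297 263]
scene housing 0.78 [ 0.5786 -0.1592 -0.0029] [319 266]
```

View pics/w1.png

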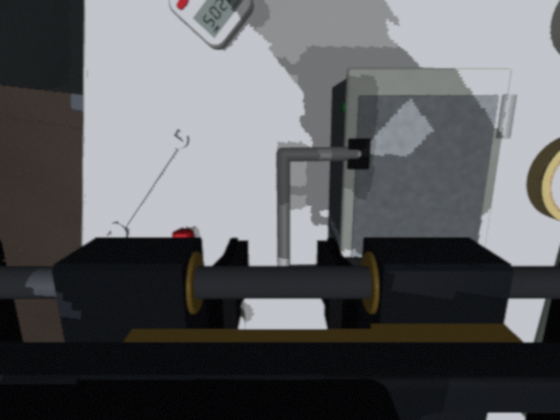

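The rod runs vertically at column 284, between the fingers (240 to 325), so position and yaw are right. Next I'll descend and grip.

```bash
python3 -m jog '-2 0 20 0 0 0 34;0 0 20 0 0 0 34;0 0 20 0 0 0 34;0 0 17 0 0 0 34;0 0 0 0 0 0 34;0 0 0 0 0 0 0;0 0 0 0 0 0 0;0 0 0 0 0 0 0;0 0 0 0 0 0 0'
python3 - <<'E'
from h import *
h=np.array([.635,-.149,.118]);u=np.array([np.cos(np.radians(8.7)),np.sin(np.radians(8.7)),0])
delta([.474,-.1745,.125],8.7)
p=None
for k in range(0,100,8):
    a=np.radians(k+2); X=h-.16*np.cos(a)*u+np.array([0,0,.16*np.sin(a)])
    if p is not None: print(k,((X-p)@u*1000).round(1),(-(X-p)[2]*1000).round(1))
    p=X
E
```

```text
time_s: 7.1
position: [0.4772, -0.175, 0.1264]
tcp_rot: [[-0.154, 0.988, 0.001], [0.988, 0.154, -0.0], [-0.001, 0.001, -1.0]]
force: [-0.2, -0.4, 0.0]
opening: 0.045
grasp_force: 0.0
t 7.1 grasp [ 0.4772 -0.175   0.1234] yaw_y 8.88 z [ 0.001 -0.    -1.   ] F [-0.2 -0.4  0. ] op 0.045 grip 0.0
 tool shift mm [ 1.  -3.1 -1.6] turn 0.003
8 2.3 -22.2
16 5.4 -21.7
24 8.4 -20.7
32 11.2 -19.3
40 13.7 -17.6
48 16.1 -15.5
56 18.1 -13.1
64 19.7 -10.5
72 21.0 -7.6
80 21.8 -4.6
88 22.3 -1.6
96 22.3 1.6
```

```bash
python3 - <<'E'
from h import *
np.set_printoptions(precision=4,suppress=True)
c=snap('wrist','w2.png'); s=read_state(); print(s['opening'],s['grasp_force'],s['force'])
for d in place_of('wrist','flap_handle')[:2]: print(d['conf'],np.array(d['at']),proj(c,d['at']))
c2=capture('scene')['color'][215:290,265:365,::-1]; a=cv2.resize(c2,(560,420),interpolation=cv2.INTER_CUBIC)
cv2.imwrite('pics/w2.png',cv2.resize(np.hstack([c['color'][:,:,::-1],cv2.convertScaleAbs(a,alpha=1.6)]),(800,300)))
E
```

```text
0.02658474230944665 0.0 [-0.3497 -0.6782  0.0944]
0.92 [ 0.4766 -0.1718  0.1251] [281.5885 244.8399]
```

View pics/w2.png

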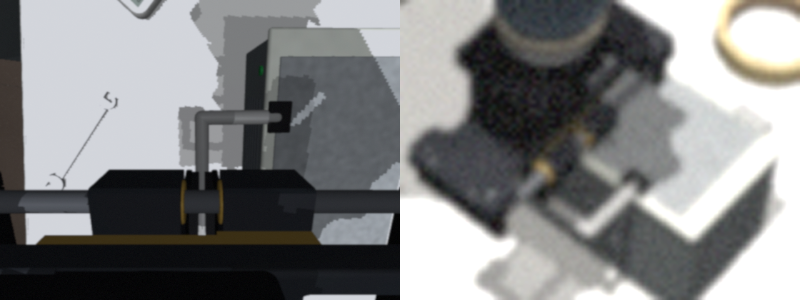

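The left half shows the rod at (203,150) between nearly closed fingers. The opening is still changing, so I'll let it settle.

```bash
python3 -m jog '0 0 0 0 0 0 0;0 0 0 0 0 0 0;0 0 0 0 0 0 0'
```

```text
time_s: 7.62
position: [0.477, -0.1749, 0.126]
tcp_rot: [[-0.154, 0.988, -0.0], [0.988, 0.154, 0.0], [0.0, -0.0, -1.0]]
force: [-0.4, -0.0, -0.1]
opening: 0.004
grasp_force: 0.0
```

```bash
python3 - <<'E'
from h import *
np.set_printoptions(precision=4,suppress=True)
cs,ct,cw=capture('scene'),capture('top'),capture('wrist')
cv2.imwrite('pics/w3.png',cv2.resize(cw['color'][100:310,140:420,::-1],(800,600)))
print('wcam',-np.array(cw['R']).T@cw['t'])
def tri(obs):
    A=[]
    for c,(u,v) in obs:
        P=np.array(c['camera_matrix'])@np.c_[c['R'],c['t']]; A+= [u*P[2]-P[0],v*P[2]-P[1]]
    A=np.array(A); A/=np.linalg.norm(A[:,:3],axis=1)[:,None]
    X=np.linalg.lstsq(A[:,:3],-A[:,3],rcond=None)[0]; return X,[proj(c,X)-p for c,p in obs]
print(tri([(cs,(287.5,256)),(ct,(347.4,252.4)),(cw,(284,163))]))
print(tri([(cs,(287.5,256)),(ct,(347.4,252.4))]))
print(tri([(cs,(287.5,256)),(cw,(284,163))]))
E
```

```text
wcam [ 0.4667 -0.1067  0.2986]
(array([ 0.471 , -0.1285,  0.1174]), [array([-0.5825,  0.1066]), array([ 0.6278, -0.6053]), array([-0.0706, -1.4843])])
(array([ 0.471 , -0.128 ,  0.1167]), [array([-0.6747,  0.1172]), array([ 0.4019, -0.6293])])
(array([ 0.4716, -0.1294,  0.1183]), [array([-0.2004,  0.0293]), array([0.8369, 0.7561])])
```

View pics/w3.png

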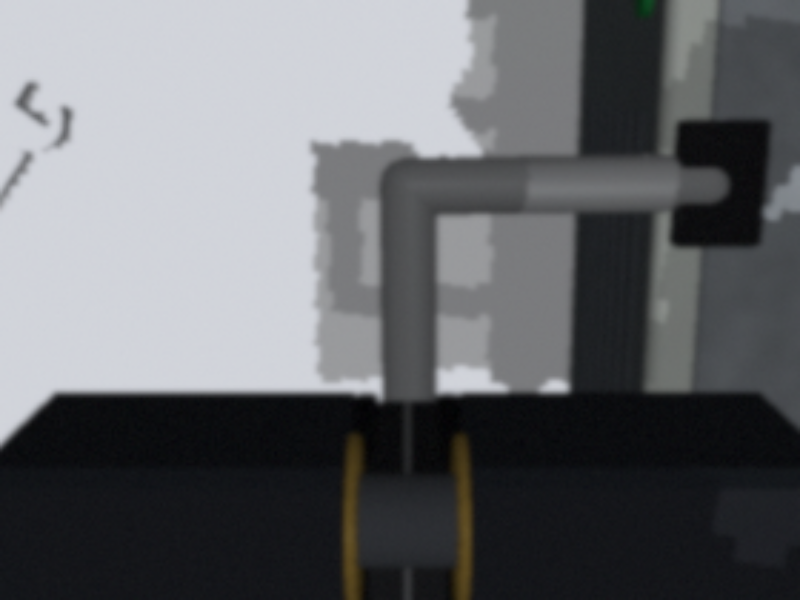

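The fingers are shut (a thin gap shows at column 408) with the rod exactly on the same line (column 410), so the rod must lie below the pads. I'll reopen, go lower and close again.

```bash
python3 -m jog '0 0 -5 0 0 0 34;0 0 -5 0 0 0 34;0 0 0 0 0 0 34;0 0 0 0 0 0 34;0 0 8 0 0 0 34;0 0 8 0 0 0 34;0 0 6 0 0 0 34;0 0 0 0 0 0 34' | egrep 'pos|force|open'; python3 -m jog '0 0 0 0 0 0 0;0 0 0 0 0 0 0;0 0 0 0 0 0 0;0 0 0 0 0 0 0;0 0 0 0 0 0 0;0 0 0 0 0 0 0'
```

```text
position: [0.4765, -0.1746, 0.1132]
force: [-0.3, 0.1, 1.0]
opening: 0.391
grasp_force: 0.0
time_s: 9.52
position: [0.4774, -0.1749, 0.1142]
tcp_rot: [[-0.154, 0.988, 0.001], [0.988, 0.154, -0.0], [-0.0, 0.001, -1.0]]
force: [1.8, 0.6, 0.1]
opening: 0.106
grasp_force: 30.0
```

```bash
python3 -m jog '0 0.4 -11.2 0 0 0 0;0 1.2 -11.1 0 0 0 0;0 1.9 -11 0 0 0 0;0 2.7 -10.8 0 0 0 0;0 3.4 -10.6 0 0 0 0;0 4.2 -10.4 0 0 0 0;0 4.9 -10 0 0 0 0;0 5.6 -9.7 0 0 0 0' && python3 - <<'E'
from h import *
for n in('scene','top'):
    capture(n)
    for d in place_of(n,'flap_handle')[:1]: print(n,d)
E
```

```text
time_s: 10.52
position: [0.5079, -0.1702, 0.199]
tcp_rot: [[-0.152, 0.988, 0.015], [0.988, 0.152, 0.001], [-0.001, 0.015, -1.0]]
force: [21.1, 5.9, -19.2]
opening: 0.107
grasp_force: 30.0
scene {'at': [0.505, -0.1699, 0.2123], 'conf': 0.77}
```

```bash
python3 -m jog '0 2.5 2 0 0 0 0;0 0 0 0 0 0 0'|egrep 'pos|forc|op'; python3 -m jog '0 7.5 -8.2 0 0 0 0;0 8 -7.7 0 0 0 0;0 8.5 -7.2 0 0 0 0;0 9 -6.5 0 0 0 0'
```

```text
position: [0.5065, -0.1704, 0.1969]
force: [9.9, 2.1, -8.1]
opening: 0.101
grasp_force: 30.0
time_s: 11.48
position: [0.5333, -0.1659, 0.2272]
tcp_rot: [[-0.155, 0.988, -0.007], [0.988, 0.155, -0.001], [0.0, -0.007, -1.0]]
force: [-7.4, -2.9, 5.1]
opening: 0.102
grasp_force: 30.0
```

```bash
python3 -m jog '0 8.4 -7.3 0 0 0 0;0 9.3 -6.2 0 0 0 0;0 9.7 -5.6 0 0 0 0;0 10 -4.9 0 0 0 0;0 10.4 -4.2 0 0 0 0'|egrep 'pos|forc|op'; python3 -m jog '0 10.6 -3.4 0 0 0 0;0 10.8 -2.7 0 0 0 0;0 11 -1.9 0 0 0 0;0 11.1 -1.2 0 0 0 0'
```

```text
position: [0.5824, -0.1581, 0.2562]
force: [-4.2, -0.9, 4.0]
opening: 0.102
grasp_force: 30.0
time_s: 12.6
position: [0.6271, -0.151, 0.2638]
tcp_rot: [[-0.155, 0.988, -0.0], [0.988, 0.155, 0.001], [0.001, 0.0, -1.0]]
force: [-3.3, 0.4, 3.4]
opening: 0.1
grasp_force: 30.0
```

```bash
python3 -m jog '0 11.2 0 0 0 0 0;0 11.2 0.8 0 0 0 0;0 11 1.4 0 0 0 0;0 0 0 0 0 0 0'|egrep 'pos|forc|op'; python3 -m jog '0 0 0 0 0 0 34;0 0 0 0 0 0 34;0 0 0 0 0 0 34;0 0 -20 0 0 0 34;0 0 -30 0 0 0 34;0 -20 -20 0 0 0 34;0 -40 0 0 0 0 34;0 -50 0 0 0 0 34;0 -50 0 0 0 0 34;0 -50 0 0 0 0 34;0 0 0 0 0 0 34'
python3 - <<'E'
from h import *
np.set_printoptions(precision=4,suppress=True)
pics=[]
for n,(x,y,w,h) in {'scene':(260,180,120,90),'top':(300,150,120,90)}.items():
    c=capture(n); pics.append(cv2.convertScaleAbs(cv2.resize(c['color'][y:y+h,x:x+w,::-1],(400,300),interpolation=cv2.INTER_CUBIC),alpha=1.6))
    for t in('flap_handle','flap_hinge','housing','orange_cassette','orange_cassette_tab','blue_cassette'):
        for d in place_of(n,t)[:2]: print(n,t,round(d['conf'],2),np.array(d['at']),proj(c,d['at']).astype(int))
cv2.imwrite('pics/c2.png',np.hstack(pics))
delta([.577,-.159,.25],-81.3)
E
```

```text
position: [0.6607, -0.1456, 0.2609]
force: [0.3, 2.1, 1.7]
opening: 0.103
grasp_force: 30.0
time_s: 14.48
position: [0.4488, -0.1788, 0.332]
tcp_rot: [[-0.151, 0.988, -0.001], [0.988, 0.151, -0.0], [-0.0, -0.001, -1.0]]
force: [0.5, -0.1, 0.6]
opening: 0.392
grasp_force: 0.0
scene flap_handle 0.72 [ 0.6581 -0.1478  0.2733] [343 193]
scene flap_handle 0.48 [ 0.5418  0.1787 -0.0026] [246 209]
scene flap_hinge 0.56 [ 0.6349 -0.1492  0.1202] [333 231]
scene housing 0.85 [ 0.5784 -0.1593 -0.0023] [319 266]
scene housing 0.64 [ 0.6375 -0.148   0.1198] [333 230]
scene orange_cassette 0.52 [ 0.5831 -0.1892  0.0085] [327 269]
scene orange_cassette_tab 0.68 [ 0.5808 -0.1911  0.0923] [328 255]
scene blue_cassette 0.71 [ 0.5766 -0.159  -0.0054] [318 267]
scene blue_cassette 0.69 [ 0.5698 -0.1201  0.0092] [309 257]
top flap_handle 0.97 [ 0.6568 -0.1424  0.2775] [362 170]
top flap_hinge 0.93 [ 0.6341 -0.148   0.1217] [355 192]
top flap_hinge 0.43 [0.5479 0.1747 0.004 ] [242 225]
top housing 0.9 [ 0.5756 -0.1568 -0.0004] [351 218]
top housing 0.36 [ 0.5851 -0.1937  0.0959] [370 211]
top orange_cassette 0.62 [ 0.5843 -0.1948  0.012 ] [365 215]
top orange_cassette_tab 0.7 [ 0.5869 -0.193   0.0958] [369 210]
top blue_cassette 0.69 [ 0.5704 -0.121   0.0121] [340 219]
t 15.18 grasp [ 0.4519 -0.1787  0.3285] yaw_y 8.9 z [-0.  0. -1.] F [ 0.7 -0.2  0.3] op 0.383 grip 0.0
 tool shift mm [  0.1 126.6  78.5] turn 1.574
```

View pics/c2.png

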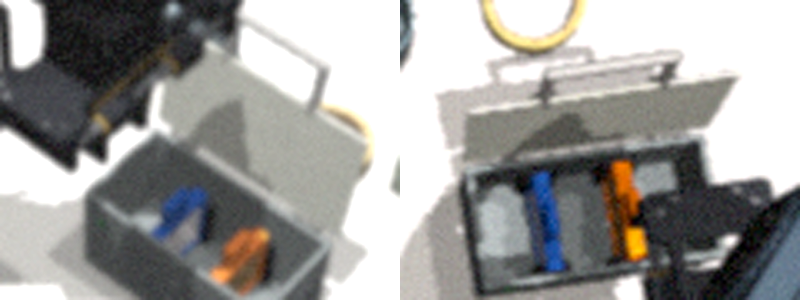

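The flap stands open. The orange cassette is in the right-hand slot (scene crop (245,260), top crop (625,210)) and the blue one is in the left. Next I'll turn 90° and go above the orange tab.

```bash
python3 -m jog '0 0 0 0 0 0.157 34;0 0 0 0 0 0.157 34;0 0 0 0 0 0.157 34;0 0 0 0 0 0.157 34;0 0 0 0 0 0.157 34;0 0 0 0 0 0.157 34;0 0 0 0 0 0.157 34;0 0 0 0 0 0.157 34;0 0 0 0 0 0.157 34;0 0 0 0 0 0.161 34;45 8 40 0 0 0 34;0 0 0 0 0 0 34'
python3 - <<'E'
from h import *
np.set_printoptions(precision=4,suppress=True)
c=snap('wrist','w4.png')
for t in('orange_cassette_tab','orange_cassette','flap_handle'):
    for d in place_of('wrist',t)[:2]: print(t,round(d['conf'],2),np.array(d['at']),proj(c,d['at']).astype(int))
m=trace('wrist','orange_cassette')
if m: p=np.argwhere(m[0]['pixels'])[:,::-1].astype(np.float32); print(cv2.minAreaRect(p))
delta([.583,-.192,.2],-81.3)
E
```

```text
time_s: 16.68
position: [0.4978, -0.1793, 0.2877]
tcp_rot: [[0.988, 0.152, -0.006], [0.152, -0.988, 0.004], [-0.005, -0.005, -1.0]]
force: [-1.4, 0.2, -0.3]
opening: 0.387
grasp_force: 0.0
orange_cassette_tab 0.76 [ 0.587  -0.1913  0.0958] [308  98]
orange_cassette 0.66 [ 0.5843 -0.193   0.0078] [304 104]
((307.5, 102.0), (84.0, 17.0), 90.0)
t 16.93 grasp [ 0.4973 -0.1801  0.29  ] yaw_y -81.31 z [ 0.002 -0.001 -1.   ] F [-0.1 -0.1  0.2] op 0.394 grip 0.0
 tool shift mm [82.8 24.6 90.1] turn -0.0
```

View pics/w4.png

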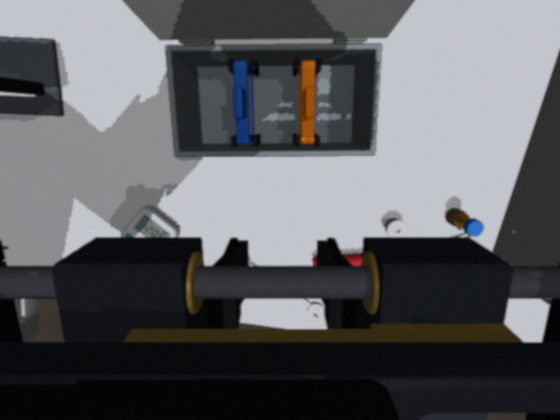

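The image shows the orange cassette at column 308, rows 60 to 143, square to the tool, with the tab at (308,98). I'll approach to above it and check once more.

```bash
python3 -m jog '28 8.2 10 0 0 0 34;28 8.2 20 0 0 0 34;28 8.2 30 0 0 0 34;0 0 30 0 0 0 34;0 0 0 0 0 0 34;0 0 0 0 0 0 34'|grep forc
python3 - <<'E'
from h import *
np.set_printoptions(precision=4,suppress=True)
c=snap('wrist','w5.png')
for t in('orange_cassette_tab',):
    for d in place_of('wrist',t)[:2]: print(t,round(d['conf'],2),np.array(d['at']),proj(c,d['at']).astype(int))
delta([.585,-.1915,.102],-81.3)
s=read_state();print('grasp axis px',proj(c,np.array(s['position'])-[0,0,.09]))
E
```

```text
force: [0.1, 0.5, 1.2]
grasp_force: 0.0
orange_cassette_tab 0.69 [ 0.5865 -0.188   0.0934] [278 199]
t 17.77 grasp [ 0.585  -0.1922  0.201 ] yaw_y -81.32 z [ 0.004 -0.002 -1.   ] F [0.4 0.  0.7] op 0.39 grip 0.0
 tool shift mm [-0.3 -0.9 99. ] turn -0.0
grasp axis px [282.9423 208.1447]
```

View pics/w5.png

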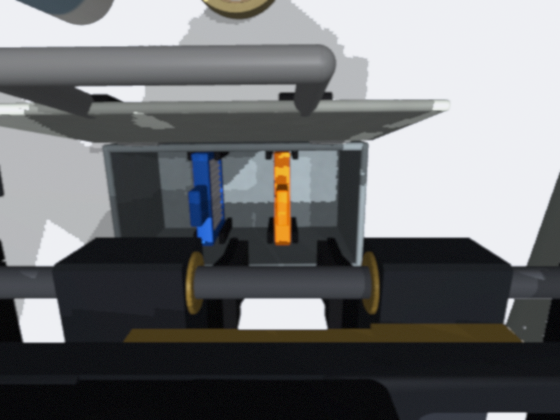

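The tab is at (282,199), in line with the finger mid-line at column 283. I'll descend around it and close.

```bash
python3 -m jog '1 -0.5 25 0 0 0 34;0 0 25 0 0 0 34;0 0 25 0 0 0 34;0 0 15 0 0 0 34;0 0 10 0 0 0 34;0 0 9 0 0 0 34;0 0 0 0 0 0 34'|egrep 'pos|forc'; python3 -m jog '0 0 0 0 0 0 0;0 0 0 0 0 0 0;0 0 0 0 0 0 0;0 0 0 0 0 0 0;0 0 0 0 0 0 0;0 0 0 0 0 0 0'
```

```text
position: [0.585, -0.1908, 0.0924]
force: [-0.1, -0.1, 0.8]
grasp_force: 0.0
time_s: 19.4
position: [0.5854, -0.1911, 0.093]
tcp_rot: [[0.988, 0.151, 0.001], [0.151, -0.988, -0.0], [0.001, 0.0, -1.0]]
force: [-0.5, -0.1, 2.4]
opening: 0.108
grasp_force: 30.0
```

```bash
python3 -m jog '0 0 -8 0 0 0 0;0 0 -12 0 0 0 0;0 0 -12 0 0 0 0;0 0 -12 0 0 0 0'|egrep 'forc|op'; python3 -m jog '0 0 -15 0 0 0 0;0 0 -15 0 0 0 0;0 0 -15 0 0 0 0;0 0 -15 0 0 0 0;0 0 -15 0 0 0 0;0 0 -15 0 0 0 0;0 0 -15 0 0 0 0;0 0 -6 0 0 0 0;0 0 0 0 0 0 0'
python3 - <<'E'
from h import *
np.set_printoptions(precision=4,suppress=True)
for n in('scene','top','wrist'):
    c=capture(n)
    for t in('orange_cassette','orange_cassette_center','orange_cassette_tab','panel_face','light_panel','flap_handle'):
        for d in place_of(n,t)[:2]: print(n,t,round(d['conf'],2),np.array(d['at']))
# panel edge yaw from top view: fit rows of the lit-face/frame top edge and the foot
im=capture('top')['color'].astype(int); 
delta([.47,.17,.25],5.3)
E
```

```text
force: [0.6, 0.2, -1.2]
opening: 0.107
grasp_force: 30.0
time_s: 21.02
position: [0.5853, -0.191, 0.2481]
tcp_rot: [[0.988, 0.151, 0.001], [0.151, -0.988, -0.0], [0.001, 0.0, -1.0]]
force: [0.1, 0.5, 0.4]
opening: 0.109
grasp_force: 30.0
scene orange_cassette 0.89 [ 0.5843 -0.1864  0.1641]
scene orange_cassette 0.73 [ 0.7873 -0.1223  0.0017]
scene orange_cassette_center 0.76 [ 0.5836 -0.1892  0.2031]
scene orange_cassette_tab 0.78 [ 0.5811 -0.1918  0.2484]
scene orange_cassette_tab 0.31 [ 0.5853 -0.1864  0.1636]
scene panel_face 0.85 [0.5329 0.1754 0.1122]
scene panel_face 0.59 [0.5248 0.3614 0.1162]
scene light_panel 0.75 [0.5348 0.3622 0.0016]
scene light_panel 0.72 [ 0.5871 -0.1925  0.1996]
top panel_face 0.88 [0.5378 0.1765 0.117 ]
top panel_face 0.84 [0.5227 0.362  0.1191]
top light_panel 0.95 [0.5469 0.1737 0.0022]
top light_panel 0.88 [0.5345 0.3648 0.0012]
top flap_handle 0.91 [ 0.6565 -0.1451  0.2776]
top flap_handle 0.48 [ 0.5709 -0.1243  0.0076]
wrist orange_cassette 0.79 [ 0.5829 -0.191   0.1644]
wrist orange_cassette_tab 0.94 [ 0.586  -0.1899  0.247 ]
wrist flap_handle 0.59 [ 0.5857 -0.1914  0.1642]
wrist flap_handle 0.56 [ 0.6604 -0.1436  0.2708]
t 22.12 grasp [ 0.5852 -0.1909  0.2447] yaw_y -81.3 z [ 0.  0. -1.] F [-0.2 -0.3 -1.7] op 0.108 grip 29.99099761247635
 tool shift mm [ -59.3 -374.1   -5.3] turn -1.511
```

```bash
cat > pan.py <<'E'
from h import *
np.set_printoptions(precision=4,suppress=True)
c=capture('top'); g=cv2.cvtColor(c['color'],cv2.COLOR_RGB2GRAY).astype(float)
K,R,t=map(np.array,(c['camera_matrix'],c['R'],c['t'])); C=-R.T@t
def bp(u,v,z):
    d=R.T@np.linalg.inv(K)@[u,v,1]; return C+d*(z-C[2])/d[2]
def cross(p,a,b,sgn):
    q=np.diff(p[a:b])*sgn; i=int(q.argmax()); th=(p[a+max(i-2,0)]+p[a+i+3])/2
    for k in range(max(a+i-2,a),a+i+3):
        if (p[k]-th)*(p[k+1]-th)<=0: return k+(th-p[k])/(p[k+1]-p[k])
    return a+i+.5
for name,a,b,s,z in(('front',230,243,1,.0),('rear',201,213,-1,.01)):
    P=np.array([bp(u,cross(g[:,u],a,b,s),z)[:2] for u in range(227,259)])
    vx,vy,x0,y0=cv2.fitLine(P.astype(np.float32),cv2.DIST_HUBER,0,.001,.001).ravel()
    print(name,'yaw',np.degrees(np.arctan(-vx/vy)),x0,y0,'x at y=.1755',x0+vx/vy*(.1755-y0))
# foot right and left ends
for v in(208,210,212,234): print(v,bp(cross(g[v],257,270,1),v,.01)[:2],bp(cross(g[v],214,228,-1),v,.01)[:2])
E
python3 pan.py
```

```text
front yaw 6.023951 0.51654047 0.18051353 x at y=.1755 0.5170695
rear yaw 6.8575754 0.6066245 0.17428744 x at y=.1755 0.60647863
208 [0.6024 0.1175] [0.6004 0.2429]
210 [0.5963 0.117 ] [0.5942 0.2452]
212 [0.5902 0.1156] [0.588  0.2457]
234 [0.5235 0.1097] [0.5212 0.2372]
```

```bash
python3 -m jog '-20 -10 0 0 0 0 0;-30 -10 0 0 0 0 0;-30 -10 0 0 0 0 0;-30 -10 0 0 0 0 0'|grep forc; python3 -m jog '0 0 0 0 0 -0.1 0;0 0 0 0 0 -0.158 0;0 0 0 0 0 -0.158 0;0 0 0 0 0 -0.158 0;0 0 0 0 0 -0.158 0;0 0 0 0 0 -0.158 0;0 0 0 0 0 -0.158 0;0 0 0 0 0 -0.158 0;0 0 0 0 0 -0.158 0;0 0 0 0 0 -0.1 0;0 0 0 0 0 -0.063 0;0 0 0 0 0 0 0'; python3 -c "
from h import *
delta([.466,.167,.245],6.2)"
```

```text
force: [-0.3, -0.2, -1.3]
grasp_force: 30.0
time_s: 24.18
position: [0.4705, -0.168, 0.2478]
tcp_rot: [[-0.107, 0.994, 0.0], [0.994, 0.107, -0.0], [-0.0, 0.0, -1.0]]
force: [0.2, 0.5, -0.2]
opening: 0.112
grasp_force: 30.0
t 24.18 grasp [ 0.4705 -0.168   0.2448] yaw_y 6.14 z [ 0. -0. -1.] F [ 0.2  0.5 -0.2] op 0.112 grip 29.990820586681366
 tool shift mm [ 3.336e+02  3.140e+01 -3.000e-01] turn -0.001
```

```bash
python3 -m jog '15 2 0 0 0 0 0;36 3 0 0 0 0 0;36 3 0 0 0 0 0;36 3 0 0 0 0 0;36 3 0 0 0 0 0;36 3 0 0 0 0 0;36 4 0 0 0 0 0;36 4 0 0 0 0 0;36 3.4 0 0 0 0 0;20.6 2 0 0 0 0 0;10 1 0 0 0 0 0'|grep forc; python3 -m jog '0 0 15 0 0 0 0;0 0 20 0 0 0 0;0 0 20 0 0 0 0;0 0 18 0 0 0 0;0 0 12 0 0 0 0;0 0 0 0 0 0 0;0 0 0 0 0 0 0'
python3 - <<'E'
from h import *
np.set_printoptions(precision=4,suppress=True)
pics=[]
for n in('scene','top','wrist'):
    c=capture(n)
    if n!='wrist': pics.append(cv2.convertScaleAbs(cv2.resize(c['color'][140:260,180:340,::-1] if n=='scene' else c['color'][170:260,190:310,::-1],(400,300),interpolation=cv2.INTER_CUBIC),alpha=1.6))
    for t in('orange_cassette','orange_cassette_center','orange_cassette_tab','panel_face','light_panel'):
        for d in place_of(n,t)[:2]: print(n,t,round(d['conf'],2),np.array(d['at']))
cv2.imwrite('pics/c3.png',np.hstack(pics))
delta([.466,.167,.16],6.2)
E
```

```text
force: [0.5, -0.1, -1.2]
grasp_force: 30.0
time_s: 26.42
position: [0.4661, 0.1671, 0.1632]
tcp_rot: [[-0.108, 0.994, 0.001], [0.994, 0.108, 0.0], [-0.0, 0.001, -1.0]]
force: [0.2, -0.1, -1.0]
opening: 0.104
grasp_force: 30.0
scene orange_cassette 0.58 [0.4681 0.1662 0.0824]
scene orange_cassette_center 0.85 [0.4695 0.1616 0.1161]
scene orange_cassette_tab 0.62 [0.4659 0.1641 0.1661]
scene panel_face 0.85 [0.5333 0.1741 0.1121]
scene panel_face 0.22 [ 0.5795 -0.1573 -0.002 ]
scene light_panel 0.81 [ 0.539   0.1763 -0.0013]
scene light_panel 0.32 [0.4657 0.1617 0.1647]
top orange_cassette 0.5 [0.4684 0.163  0.0817]
top orange_cassette_center 0.72 [ 0.7887 -0.1177 -0.0018]
top orange_cassette_center 0.6 [0.4684 0.1653 0.1185]
top orange_cassette_tab 0.63 [0.4657 0.1659 0.1665]
top orange_cassette_tab 0.42 [ 0.4706 -0.419  -0.0015]
top panel_face 0.89 [0.5392 0.1745 0.1193]
top panel_face 0.76 [0.5215 0.3622 0.1149]
top light_panel 0.71 [0.5443 0.1741 0.0033]
top light_panel 0.55 [0.5296 0.3673 0.0024]
wrist orange_cassette 0.71 [0.468  0.1664 0.0766]
wrist panel_face 0.85 [0.5387 0.1722 0.1139]
wrist light_panel 0.81 [ 0.5437  0.1788 -0.0018]
t 27.32 grasp [0.4656 0.1671 0.1596] yaw_y 6.19 z [-0. -0. -1.] F [-0.   0.2 -1.7] op 0.107 grip 29.991269409656525
 tool shift mm [-0.1  0.4 -0.4] turn -0.0
```

View pics/c3.png

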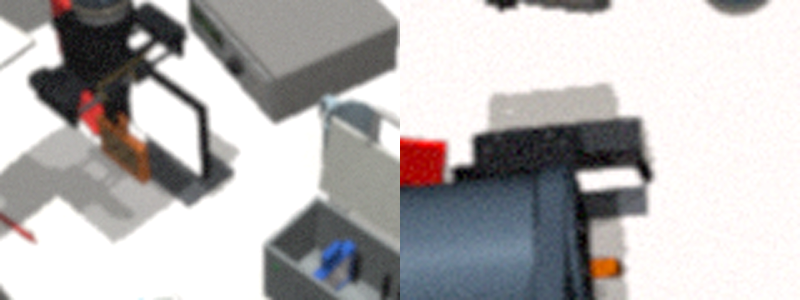

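The orange cassette is upright in front of the lit face (scene crop (125,145)), the blue one is in its slot and the flap is open. I'll nudge 2 mm to centre it, let it settle and hand in.

```bash
python3 -m jog '2 0 0 0 0 0 0;0 0 0 0 0 0 0;0 0 0 0 0 0 0;0 0 0 0 0 0 0'; python3 -c "
from rig import *
print(hand_in())"
```

```text
time_s: 27.82
position: [0.4654, 0.1691, 0.1626]
tcp_rot: [[-0.108, 0.994, -0.0], [0.994, 0.108, -0.0], [-0.0, -0.0, -1.0]]
force: [0.1, -0.3, -0.5]
opening: 0.106
grasp_force: 30.0
the job is handed in; nothing more can be done
None
```

Handed in at 27.8 s: the flap stands open, the blue cassette is still in its slot, and the orange cassette is held upright and square about 7 cm in front of the lit panel, centred to within a few mm by the camera estimates.

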